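# Draw the fly cage's food drawer tight with its cam lock

### The job

The food drawer in the right side of the sloping-front fly cage stands open, and its cam lock was left partly turned, so the hook would bar the drawer's bolt. Turn the cam lock back until its mouth faces the bolt, push the drawer home against its gasket, then turn the cam lock clockwise half a turn to its stop so that the hook draws the drawer in tight. Do not disturb the bottles, the timer and the dish that stand about.

Things in the scene. Friction and masses are not known exactly. Their poses are not given: they have to be found in the camera images.
- cage: White fly cage, 240 deep x 280 wide x 154 mm high, fixed to the bench. Origin: centre of its underside; x to its back, y to its left side, z up. The front slopes: from a lip 50 mm high at x = -120 mm it rises 30 degrees to the flat top at x = +60 mm. Left part of the slope: clear window with round grey vent; right part: aluminium panel with the cam lock.
- cam_grip (a point): Point to pinch the cam lock's black wing, on its turning axis, 10 mm below the wing's top, 43 mm off the sloping panel. Wing 72 mm long, 14 mm thick, 31 mm high. Frame turns with it: z = turning axis, out of the panel (30 degrees from vertical); y along the wing to the end with the yellow line, the side of the disc's mouth; x across the thickness (pinch along x).
- cam_disc (a point): Centre of the cam lock's disc, on the panel under the wing; axes as cam_grip. The disc has 87 mm diameter and carries a raised steel spiral hook, top 12 mm off the panel, open at the mouth (+y). The drawer's draw bolt passes over the hook, up to 21 mm off the panel: keep fingertips 22 mm or more off the panel.
- cam_lock (a joint): Turn of the cam lock, rad, clockwise seen from outside (about -z of cam_grip). 0 = open stop, mouth and yellow line towards the bolt (green dot); pi = locked stop (red dot). Pin passes the mouth up to 0.2; from 0.5 the hook bars a pin outside or draws in a pin inside, fully from 2.6. Starts 0.6 to 1.4. Stays where left; 0.1 N m to turn, to 0.4 as it presses the gasket.
- drawer_pull (a point): Middle of the steel bar pull on the drawer's outer face: round bar, 11 mm diameter, 100 mm long, along the cage's x, 88 mm above the bench, its centre 42 mm off the drawer's flat outer face. Pinch it from above or push its outer side. Moves with the drawer; axes as the cage's.
- drawer_lug (a point): Top of the white lug on the drawer's face that carries the draw bolt, the drawer's highest point, 133 mm above the bench; axes as the cage's. The drawer's face below is 208 mm long (cage x -104 to 104 mm), 100 mm high and 8 mm thick.
- bolt_pin (a point): Steel pin, 9 mm diameter, pointing down at the panel from the end of the drawer's flat draw bolt, which reaches from the lug over the panel to the cam lock; point 8 mm off the panel. Moves with the drawer; 20 mm from the cam's axis when the drawer is tight. Axes as the cage's.
- drawer (a joint): How far the food drawer is out of the cage's right side, m, along the cage's -y. Starts 0.05 to 0.085. Slides with 3 N until it meets the gasket at 0.007, a spring of 2.5 N per mm: pushed home and let go it rests at 0.005 to 0.008, and the hook catches it from 0.010. 0 = drawn tight; only the cam lock holds it there. A pin barred by the hook stops it at about 0.024.
- amber_bottle: Bystander: amber glass bottle with black cap, 49 mm diameter, 151 mm high, left of the cage. Origin: centre of its base.
- dropper_bottle: Bystander: brown dropper bottle with black bulb, 35 mm diameter, 98 mm high, left of the dish, in front of the cage. Origin: centre of its base.
- timer: Bystander: cream timer with a black dial, 42x62x62 mm, left of the cage. Origin: centre of its base.
- petri_2: Bystander: flat dish, 89 mm diameter, 13 mm high, in front of the cage. Origin: centre of its base.

How it is judged:
On the way, in this order (a step that is already met when the one before it is completed fails the run):
1. the cam lock is turned back so that its mouth faces the bolt (value of joint cam_lock below 0.25 rad), for 0.1 s.
2. the drawer is pushed home, its bolt's pin inside the cam lock (value of joint drawer below 0.011 m), for 0.2 s.
At the end, for the whole second after the job is handed in: The cam lock is turned clockwise to its locked stop (joint above 2.9 of 3.14 rad) and at rest, the drawer is held drawn in to within 2.5 mm, and each of the bottles, the timer and the dish is within 30 mm of where it stood (value of joint cam_lock above 2.9 rad and value of joint drawer below 0.0025 m and velocity of joint cam_lock between -0.05 and 0.05 rad/s and distance of each of amber_bottle, dropper_bottle, timer, petri_2 from where it was at the start of the episode below 0.03 m); the robot touches nothing.
It fails at once if the amber bottle is knocked over or shoved away (distance of amber_bottle from where it was at the start of the episode above 0.04 m).
It fails at once if the dropper bottle is knocked over or shoved away (distance of dropper_bottle from where it was at the start of the episode above 0.04 m).
It fails at once if the timer is knocked over or shoved away (distance of timer from where it was at the start of the episode above 0.04 m).
It fails at once if the dish is knocked over or shoved away (distance of petri_2 from where it was at the start of the episode above 0.04 m).
It also fails if it takes over 70 s, if anything falls off the work surface, if the arm or the gripper's body presses on something with over 40 N, if the wrist force passes 120 N, or if a joint passes its speed limit or range.

### The arm

A 6-joint arm with a two-finger parallel gripper is mounted at the origin on a cart in front of the work surface, level with it; the furniture and walls round the work are solid. World frame = base frame: x ahead of the robot, y to its left, z up, the work surface at z = 0. Lengths are in m, angles in rad, forces in N, time in s.
With the tool pointing down it reaches from about 0.25 to 0.8 m from the base axis. Payload 3.9 kg.
Tool frame: the origin (TCP) lies between the finger pads; the fingertips stand 14 mm ahead of it and the grasp point (between the pads) lies 5 mm behind it (ctrl.tip_extent is the distance from the TCP to the fingertips, in m); z points along the fingers, y is the line along which they close (so a half turn about z gives the same grasp; the last joint's range is limited). The gripper opens to 85 mm and grips with 20 to 120 N. Pads are 22 mm wide; open, the fingers measure 114 mm over their backs; the gripper's body (76 mm by 85 mm) begins 54 mm behind the grasp point. The pads swing forward as they close: fully open they stand 13 mm farther back than shut.
Start: joints at [1.301, 0.26, -0.138, 1.173, 0, 1.571], TCP at [0.14, 0.506, 0.245] pointing down, gripper open.
Joint ranges: [-2.78, 2.78], [-0.83, 1.72], [-1.28, 1.37], [-1.9, 2.12], [-1.57, 1.48], [-3.14, 3.14]. Speed limits (rad/s): [2.57, 2.57, 3.14, 3.14, 3.14, 3.14].

### API

Orientations are given as a rotation vector (axis times angle).
In Python, from cell import ctrl gives the robot as it stands. The module is installed in compiled form; this text tells all that it offers.
- The arm moves only by the shell command python3 -m inch 'ROWS' [FORCE]. ROWS is a JSON object of lists of equal length, an entry for each row: "offset": the shift along the tool's x, y, z in m, a list of three; "twist": the turn about the tool's z in degrees; "grip": the opening, from 0 (shut) to 1 (fully open). In form: {"offset": [[x, y, z], ...], "twist": [twist, ...], "grip": [grip, ...]}. A call has 1 to 8 rows; each row is the pose to reach, as a shift and turn from the pose commanded when the call began, along the tool's axes at that moment; what a row does not reach only later rows make up. A row lasts 1/12 s, in which the tool goes at most 41.7 mm and 7.16 degrees, less where a joint would pass 70% of its speed; a pose out of reach is approached as far as the arm can. A call with a gripper value outside its range is refused whole. The fingers move at their own pace and stop on an object; FORCE is the grip in N (left out, the last holds). Time passes only in rows, so rows that repeat a pose let the fingers close. It gives the time, the measured TCP pose, the force, the opening and the grip force at its end, in the units of the state.
- ctrl.read_state(): the state, without advancing time (a new reading comes with each control period).
- ctrl.camera(name): name is "scene" or "side" or "wrist"; returns (picture, depth): 384x512x3 uint8, red, green, blue; 384x512 float32, m along the optical axis (not along the pixel's ray), 0 where there is no reading.
- ctrl.camera_model(name): a dict with "fx", "fy", "cx", "cy" (pixels), "pose" (4x4, takes a point from camera to world coordinates); the wrist camera has in their place "mount" (4x4, takes a point from camera to tool coordinates, whose origin is the TCP and whose axes are the flange's). Camera axes: x right, y up, looking along -z (the intrinsics and any distortion apply to the point x, -y, -z); pixel columns grow to the right and rows downward; lengths in m; the calibration is good to about 2 mm. A picture is of the moment at which its call begins: read the wrist's pose just before it. camera_model takes no time and is no camera call.
- ctrl.job_done(): hands the job in; it is judged then, once.
The state is a dict: "time_s": time; "joint_positions": joint angles; "joint_vel": joint speeds; "joint_torque": joint torques, N m; "ee_pos": TCP position; "tcp_rot": TCP orientation; "wrist_force": force on the tool from outside, world axes, zero at the start; "moment": the same for the moment, N m; "grip_width": finger opening in m; "grip_force": force on a finger pad.
Only numpy, scipy, OpenCV 4.12 (cv2) and the standard library are available. Lean on these libraries where they do the work, as an engineer would, in place of code of your own. Each camera call takes 0.05 s, during which the arm holds its last target. There are 200 camera calls.

## Working session

There is one attempt and no reset: what is moved stays moved. The work goes in short steps, Python scripts to look and compute and a shell command to move; the robot and the scene stay as the last step left them, time stands still between calls to the robot, and variables do not carry over. Pictures are saved under pics/ and viewed, at most 10 in all, crops included, and the job is handed in when it is done.

```bash
mkdir -p pics; cat > h.py <<'E'
import numpy as np, cv2
from scipy.spatial.transform import Rotation as R
from cell import ctrl
def cam(name):
    s=ctrl.read_state(); T=np.eye(4); T[:3,3]=s['ee_pos']; T[:3,:3]=R.from_rotvec(s['tcp_rot']).as_matrix()
    m=ctrl.camera_model(name); P=T@np.array(m['mount']) if 'mount' in m else np.array(m['pose'])
    im,d=ctrl.camera(name); return im,d,m,P
def save(im,n): cv2.imwrite('pics/'+n,im[:,:,::-1])
def pts(d,m,P):
    v,u=np.mgrid[:d.shape[0],:d.shape[1]]
    x=(u-m['cx'])/m['fx']*d; y=-(v-m['cy'])/m['fy']*d
    return np.stack([x,y,-d],-1)@P[:3,:3].T+P[:3,3]
E
python3 - <<'E'
from h import *
for n in ['scene','side','wrist']:
    im,d,m,P=cam(n); np.savez('pics/'+n+'0.npz',im=im,d=d,P=P); print(n,{k:v for k,v in m.items() if k not in('pose','mount')},P.round(3).tolist()); 
    if n=='scene': a=im
    if n=='side': save(np.hstack([a,im])[:, :],'a.png'); 
im2=cv2.imread('pics/a.png'); cv2.imwrite('pics/a.png',cv2.resize(im2,(800,300),interpolation=cv2.INTER_AREA))
save(a,'scene0.png')
s=ctrl.read_state(); print(s['ee_pos'],s['tcp_rot'],s['grip_width'])
E
```

```text
scene {'fx': 357.37712837709023, 'fy': 357.37712837709023, 'cx': 250.14646792313624, 'cy': 188.02071463472728} [[-0.864, 0.213, -0.457, 0.257], [-0.504, -0.376, 0.778, 0.708], [-0.006, 0.902, 0.432, 0.496], [0.0, 0.0, 0.0, 1.0]]
side {'fx': 465.8354416160253, 'fy': 465.8354416160253, 'cx': 258.0342267154295, 'cy': 189.32885255277134} [[0.836, 0.263, -0.482, 0.209], [-0.549, 0.411, -0.728, -0.609], [0.006, 0.873, 0.488, 0.532], [0.0, 0.0, 0.0, 1.0]]
wrist {'fx': 330.8086307646851, 'fy': 330.8086307646851, 'cx': 247.81571295532842, 'cy': 191.45033385885935} [[0.267, -0.918, -0.293, 0.065], [0.964, 0.254, 0.084, 0.526], [-0.002, -0.305, 0.952, 0.373], [0.0, 0.0, 0.0, 1.0]]
[0.13980659 0.50552824 0.24466639] [-4.22520927e-01 -3.11283758e+00  2.31674165e-03] 0.08559227505231559
```

View pics/a.png

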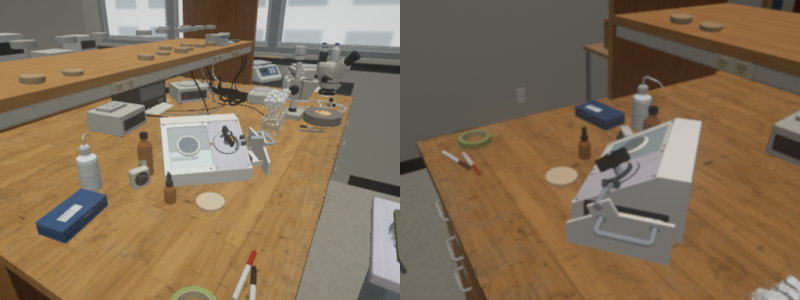

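View pics/scene0.png

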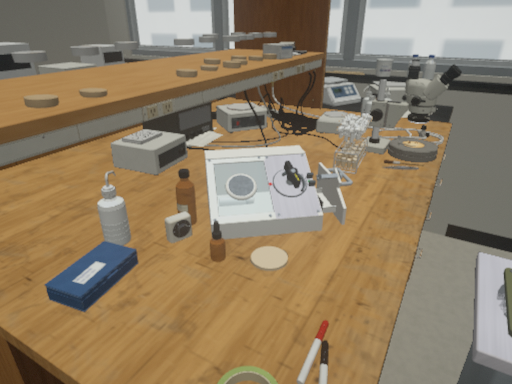

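The first picture shows the cage in both views. In the scene view the cam lock is near pixel (292,178) and the drawer near (330,195), with the dish at (269,258). Next I'll measure the panel plane, the cage axes, the wing and the bar from both depth views.

```bash
python3 - <<'E'
from h import *
for n,(u0,v0,u1,v1) in {'scene':(195,135,360,275),'side':(200,140,400,340)}.items():
    z=np.load(f'pics/{n}0.npz'); m=ctrl.camera_model(n); p=pts(z['d'],m,z['P']); im=z['im']
    save(cv2.resize(im[v0:v1,u0:u1],None,fx=3.2 if n=='scene' else 2.9,fy=3.2 if n=='scene' else 2.9,interpolation=cv2.INTER_CUBIC),n+'c.png')
    q=p[v0:v1,u0:u1].reshape(-1,3); ok=(z['d'][v0:v1,u0:u1].ravel()>0)&(q[:,2]>.02)&(q[:,2]<.2)
    q=q[ok]; rng=np.random.default_rng(0); best=0
    top=q[abs(q[:,2]-.154)<.006]; print(n,'top z',np.median(top[:,2]),len(top))
    for _ in range(3000):
        a,b,c=q[rng.choice(len(q),3,replace=False)]; k=np.cross(b-a,c-a); l=np.linalg.norm(k)
        if l<1e-5: continue
        k/=l; k*=np.sign(k[2])
        if not .82<k[2]<.91: continue
        s=(abs((q-a)@k)<.003).sum()
        if s>best: best=s;K,A=k,a
    for _ in range(3):
        I=q[abs((q-A)@K)<.003]; A=I.mean(0); K=np.linalg.svd(I-A)[2][2]; K*=np.sign(K[2])
    ex=np.array([-K[0],-K[1],0]); ex/=np.linalg.norm(ex); ey=np.array([-ex[1],ex[0],0])
    print('slope',K,A,best,'tilt',np.degrees(np.arccos(K[2])),'yaw',np.degrees(np.arctan2(ex[1],ex[0])))
    sp=(q-A)@K; I=q[abs(sp)<.004]; print('slope x range',np.percentile(I@ex,[1,99]),'y',np.percentile(I@ey,[1,99]),'z',np.percentile(I[:,2],[1,99]))
    # wing: points 40..58mm above panel
    W=q[(sp>.044)&(sp<.058)&(np.hypot(*(q-A)[:,:2].T)<.15)]; print('wing',len(W),W.mean(0),'height',np.percentile((W-A)@K,[5,50,95]))
E
```

```text
scene top z 0.15091058343364278 912
slope [-0.3107587   0.39144592  0.86614036] [ 0.65638865 -0.02703767  0.09271131] 5291 tilt 29.98682411323167 yaw -51.55485657988138
slope x range [0.34755245 0.53285694] y [0.35418111 0.63148332] z [0.04349782 0.15132338]
wing 175 [ 0.58497206 -0.06135431  0.14245248] height [0.04589564 0.05269638 0.05500154]
side top z 0.1534868068025071 3677
slope [-0.31224054  0.38907322  0.86667634] [ 0.66061938 -0.06161334  0.11142591] 5025 tilt 29.925323952988787 yaw -51.25212593182646
slope x range [0.32747706 0.54162312] y [0.28641907 0.83705015] z [0.03623172 0.15461221]
wing 333 [ 0.58723053 -0.07084853  0.14688766] height [0.04464508 0.05065046 0.05415363]
```

View pics/scenec.png

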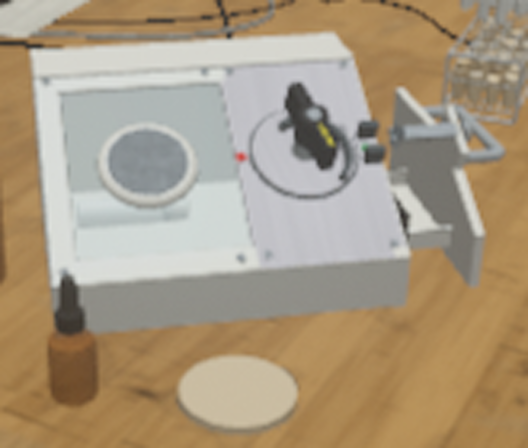

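View pics/sidec.png

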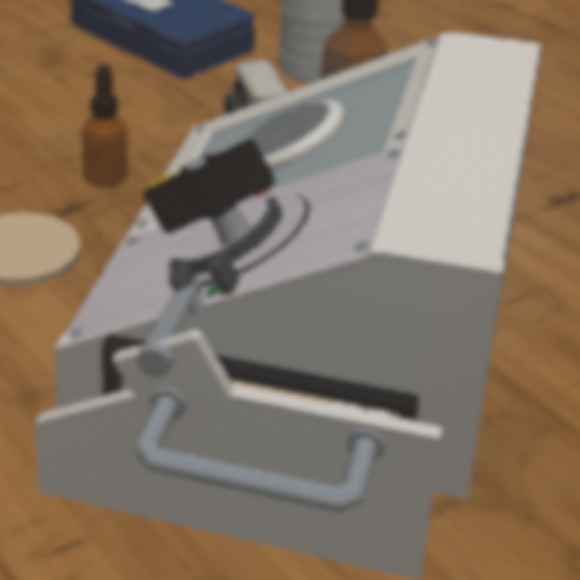

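The crops show the wing's yellow end pointing front-right (scene crop, about (325,135)), roughly 1 rad from the green dot. The bar pull runs from (150,450) to (345,495) in the side crop. Since the tool stays vertical, I'll straddle the wing and twist. First I need the wing axis, its angle and the bar position.

```bash
cat >> h.py <<'E'
yaw=np.radians(-51.4); ex=np.array([np.cos(yaw),np.sin(yaw),0]); ey=np.array([-ex[1],ex[0],0]); ez=np.array([0,0,1.])
N=-.5*ex+.866*ez; S=.866*ex+.5*ez
def wing(im,p,d,c0=np.array([.586,-.066,.145])):
    """dark wing-top points near c0 -> rect in panel coordinates (right=-ey, S)"""
    k=(d>0)&(im.max(2)<90)&(np.linalg.norm(p-c0,axis=2)<.06)
    q=p[k]; h=(q-c0)@N; top=np.percentile(h,97); q=q[h>top-.006]
    xy=np.c_[-(q-c0)@ey,(q-c0)@S].astype(np.float32); r=cv2.minAreaRect(xy)
    b=cv2.boxPoints(r); e=[b[1]-b[0],b[2]-b[1]]; w=max(e,key=np.linalg.norm)
    ctr=c0+N*np.median((q-c0)@N)-ey*r[0][0]+S*r[0][1]
    al=np.degrees(np.arctan2(-w[1],w[0]))
    return len(q),ctr,[np.linalg.norm(v) for v in e],al
def yellow(im,p,d):
    hsv=cv2.cvtColor(im,cv2.COLOR_RGB2HSV); k=(hsv[...,0]>22)&(hsv[...,0]<35)&(hsv[...,1]>130)&(d>0)&(np.linalg.norm(p-np.array([.586,-.066,.145]),axis=2)<.07)
    return k.sum(),p[k].mean(0) if k.any() else None
E
python3 - <<'E'
from h import *
for n in ['scene','side']:
    z=np.load(f'pics/{n}0.npz'); m=ctrl.camera_model(n); d=z['d']; p=pts(d,m,z['P']); im=z['im']
    print(n,wing(im,p,d),yellow(im,p,d))
    # panel level under
    A=np.array([.586,-.066,.145]); q=p[(d>0)]; dd=q-A; near=(abs(dd@ey)<.09)&(abs(dd@S)<.07)&(abs(dd@N+.05)<.012); print('panel along N from A',np.median((q[near]-A)@N))
    # vertical axis: bar and lug
    q=p.reshape(-1,3)[d.ravel()>0]; u=q@ex; v=q@ey
    c=A@ey; k=(v<c-.07)&(v>c-.25)&(q[:,2]>.02)&(q[:,2]<.145)&(abs(u-A@ex)<.14)
    Q=q[k]; V=(Q@ey-c); print('hist v',np.histogram(V,bins=np.arange(-.25,-.06,.01)))
    for z0 in (.078,.115):
        K=(Q[:,2]>z0)&(Q[:,2]<z0+.02); print(z0,'v 1,5,50',np.percentile(V[K],[1,5,50]))
    b=Q[(Q[:,2]>.08)&(Q[:,2]<.098)&(V<np.percentile(V[(Q[:,2]>.08)&(Q[:,2]<.098)],1)+.008)]; print('bar',len(b),b.mean(0),'u',np.percentile(b@ex-A@ex,[2,98]),'z',np.percentile(b[:,2],[2,98]))
E
```

```text
scene (85, array([ 0.58550848, -0.06210775,  0.14353472]), [np.float32(0.06782472), np.float32(0.021445032)], np.float32(64.22067)) (np.int64(6), array([ 0.56910316, -0.05321765,  0.13470922]))
panel along N from A -0.05156366423954255
hist v (array([  0,   0,   0,   0,   0,   0,   0,  37,  47,  22,  22,  49, 704,
        57,  48,  33,  25,  42]), array([-0.25, -0.24, -0.23, -0.22, -0.21, -0.2 , -0.19, -0.18, -0.17,
       -0.16, -0.15, -0.14, -0.13, -0.12, -0.11, -0.1 , -0.09, -0.08,
       -0.07]))
0.078 v 1,5,50 [-0.17625689 -0.17466014 -0.13082411]
0.115 v 1,5,50 [-0.13722528 -0.13438233 -0.11572443]
bar 65 [ 0.49321309 -0.22459482  0.08869478] u [0.02057439 0.11861234] z [0.08311179 0.09148992]
side (209, array([ 0.58667678, -0.06882401,  0.14747762]), [np.float32(0.07093022), np.float32(0.019556671)], np.float32(67.6581)) (np.int64(0), None)
panel along N from A -0.05032197609334088
hist v (array([   0,    0,    0,    0,    0,    0,    0,  529,  166,   83,   75,
        708, 3803,   40,   34,   28,   31,  350]), array([-0.25, -0.24, -0.23, -0.22, -0.21, -0.2 , -0.19, -0.18, -0.17,
       -0.16, -0.15, -0.14, -0.13, -0.12, -0.11, -0.1 , -0.09, -0.08,
       -0.07]))
0.078 v 1,5,50 [-0.17654473 -0.17569576 -0.13250773]
0.115 v 1,5,50 [-0.1360647  -0.13530757 -0.12569536]
bar 593 [ 0.49932899 -0.23552242  0.09062828] u [0.02841384 0.12705483] z [0.08464597 0.09420102]
```

```bash
python3 -m inch '{"offset":[[-0.25,-0.185,0],[-0.25,-0.185,0],[-0.25,-0.185,0],[-0.25,-0.185,0],[-0.25,-0.185,0],[-0.25,-0.185,0],[-0.25,-0.185,0],[-0.25,-0.185,0]],"twist":[0,0,0,0,0,0,0,0],"grip":[1,1,1,1,1,1,1,1]}' 
python3 -m inch '{"offset":[[-0.25,-0.185,0],[-0.25,-0.185,0],[-0.25,-0.185,0],[-0.25,-0.185,0],[-0.25,-0.185,0],[-0.25,-0.185,0],[-0.25,-0.185,0],[-0.25,-0.185,0]],"twist":[0,0,0,0,0,0,0,0],"grip":[1,1,1,1,1,1,1,1]}' 
python3 -m inch '{"offset":[[-0.086,-0.065,0],[-0.086,-0.065,0],[-0.086,-0.065,0],[-0.086,-0.065,0],[-0.086,-0.065,0],[-0.086,-0.065,0]],"twist":[0,0,0,0,0,0],"grip":[0.6,0.6,0.6,0.6,0.6,0.6]}'
python3 - <<'E'
from h import *
im,d,m,P=cam('wrist'); p=pts(d,m,P); save(im,'w1.png'); np.savez('pics/w1.npz',im=im,d=d,P=P)
print(wing(im,p,d),yellow(im,p,d)); s=ctrl.read_state(); print(s['ee_pos'],s['joint_positions'],s['grip_width'])
E
```

```text
time_s: 0.82
ee_pos: [0.3331, 0.2576, 0.2452]
tcp_rot: [0.428, 3.111, -0.002]
wrist_force: [0.4, 0.3, -0.2]
grip_width: 0.0854
grip_force: 0.0
time_s: 1.48
ee_pos: [0.5259, 0.0123, 0.2449]
tcp_rot: [0.428, 3.111, -0.002]
wrist_force: [0.8, 0.4, -0.0]
grip_width: 0.0851
grip_force: 0.0
time_s: 1.98
ee_pos: [0.588, -0.0692, 0.2447]
tcp_rot: [-0.423, -3.111, -0.001]
wrist_force: [-0.5, -0.2, -0.1]
grip_width: 0.0513
grip_force: 0.0
(1640, array([ 0.58896508, -0.06538029,  0.14792228]), [np.float32(0.06979608), np.float32(0.023798201)], np.float32(85.24741)) (np.int64(215), array([ 0.57310262, -0.05325046,  0.13747573]))
[ 0.58787366 -0.06869564  0.24500661] [-1.16507453e-01  3.77079141e-01  3.26794465e-02  1.22789195e+00
  3.48851487e-04  1.52624676e-01] 0.05119590821178662
```

View pics/w1.png

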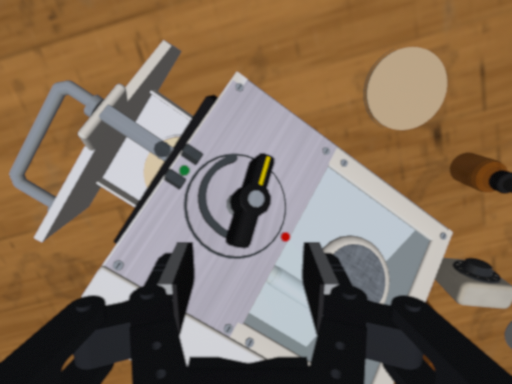

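The wrist view shows the wing with its hub at (257,198), the yellow line at (265,170), the green dot at (184,170) and the red dot at (285,237). The open fingers are at the bottom. I'll get the axis from the two dots on the panel plane, and the angle from the direction of the yellow line.

```bash
cat >> h.py <<'E'
def ray(m,P,u,v,A,n):
    r=P[:3,:3]@np.array([(u-m['cx'])/m['fx'],-(v-m['cy'])/m['fy'],-1]); o=P[:3,3]; return o+r*((A-o)@n)/(r@n)
def angle(w): return np.degrees(np.arctan2(-w@S,-w@ey))
E
python3 - <<'E'
from h import *
z=np.load('pics/w1.npz'); im,d,P=z['im'],z['d'],z['P']; m=ctrl.camera_model('wrist'); p=pts(d,m,P)
hsv=cv2.cvtColor(im,cv2.COLOR_RGB2HSV); H=hsv[...,0]; ok=(hsv[...,1]>130)&(d>0)
box=np.zeros_like(ok); box[130:260,170:300]=1
# panel plane: refit on lilac region
k=(d>0)&box&(hsv[...,2]>140)&(hsv[...,1]<50); q=p[k]; A=np.median(q,0)
for _ in range(5):
    I=q[abs((q-A)@N)<.003] if _==0 else q[abs((q-A)@n)<.002]; A=I.mean(0); n=np.linalg.svd(I-A)[2][2]; n*=np.sign(n[2])
print('panel n',n,'yaw',np.degrees(np.arctan2(-n[1],-n[0])),'tilt',np.degrees(np.arccos(n[2])))
D={}
for c,kk in {'green':(H>45)&(H<80),'red':((H<6)|(H>174)),'yel':(H>22)&(H<35)}.items():
    v,u=np.nonzero(kk&ok&box); D[c]=(u,v); print(c,len(u),u.mean(),v.mean())
g=ray(m,P,D['green'][0].mean(),D['green'][1].mean(),A,N); r=ray(m,P,D['red'][0].mean(),D['red'][1].mean(),A,N)
C=(g+r)/2; print('g-r',np.linalg.norm(g-r),'dir',angle(g-r),'axis on panel',C)
T=C+.053*N; u,v=D['yel']; Y=np.array([ray(m,P,a,b,T,N) for a,b in zip(u,v)]); y=Y.mean(0)
w=np.linalg.svd(Y-y)[2][0]; w*=np.sign(w@(y-T)); print('yellow centre',y,'r',np.linalg.norm(y-T),'angle',angle(y-T),'line dir',angle(w), 'offset perp',np.linalg.norm(np.cross(w,y-T)))
print('hub',ray(m,P,257,198,T,N)-T)
print('depth yellow height off panel',np.median((p[D['yel'][1],D['yel'][0]]-A)@N))
print('grip',C+.043*N)
E
```

```text
panel n [-0.31686953  0.38815229  0.86540828] yaw -50.77339403672655 tilt 30.070641464688507
green 59 183.84745762711864 170.0
red 56 285.0 236.5
yel 215 264.0279069767442 170.53953488372093
g-r 0.10537823958927672 dir -0.7364715189164338 axis on panel [ 0.60370253 -0.0845127   0.10572747]
yellow centre [ 0.5721035  -0.05317631  0.14140375] r 0.021080523110537666 angle 75.8727397302803 line dir 75.12344816474116 offset perp 0.0002756695899708247
hub [ 0.00043919  0.00094409 -0.0002678 ]
depth yellow height off panel 0.04928712024752965
grip [ 0.59028911 -0.06771001  0.14296547]
```

All the measurements agree: cam angle about 75° and the axis well defined. Next: twist +19°, descend to TCP z 0.150 and pinch.

```bash
python3 -c "from cell import ctrl;print(ctrl.tip_extent)"; python3 -m inch '{"offset":[[-0.002,0.0016,0],[-0.002,0.0016,0],[-0.002,0.0016,0.01],[-0.002,0.0016,0.03],[-0.002,0.0016,0.055],[-0.002,0.0016,0.075],[-0.002,0.0016,0.09],[-0.002,0.0016,0.095]],"twist":[7,14,19.4,19.4,19.4,19.4,19.4,19.4],"grip":[0.6,0.6,0.6,0.6,0.6,0.6,0.6,0.6]}' 
python3 -m inch '{"offset":[[0,0,0],[0,0,0],[0,0,0],[0,0,0],[0,0,0],[0,0,0],[0,0,0],[0,0,0]],"twist":[0,0,0,0,0,0,0,0],"grip":[0.4,0.3,0.2,0.1,0,0,0,0]}' 40
```

```text
0.014
time_s: 2.7
ee_pos: [0.5885, -0.0668, 0.148]
tcp_rot: [-0.937, -2.994, 0.001]
wrist_force: [0.3, 0.2, 0.2]
grip_width: 0.0513
grip_force: 0.0
time_s: 3.37
ee_pos: [0.5923, -0.0675, 0.1519]
tcp_rot: [0.939, 2.995, 0.004]
wrist_force: [0.3, 5.9, 5.6]
grip_width: 0.0137
grip_force: 39.3
```

```bash
python3 -m inch '{"offset":[[0,0,0],[0,0,0],[0,0,0],[0,0,0],[0,0,0],[0,0,0],[0,0,0],[0,0,0]],"twist":[-4,-8,-12,-16,-20,-24,-28,-32],"grip":[0,0,0,0,0,0,0,0]}' 
python3 - <<'E'
from h import *
s=ctrl.read_state(); print(s['moment'],s['joint_positions'][5])
im,d,m,P=cam('scene'); save(cv2.resize(im[135:235,240:360],None,fx=4,fy=4),'s2.png')
E
```

```text
time_s: 4.03
ee_pos: [0.5916, -0.0667, 0.1527]
tcp_rot: [0.074, 3.138, 0.005]
wrist_force: [-3.8, 8.0, 12.3]
grip_width: 0.0136
grip_force: 82.3
[ 1.00710407  0.95739473 -0.64271505] -0.06722085600735565
```

View pics/s2.png

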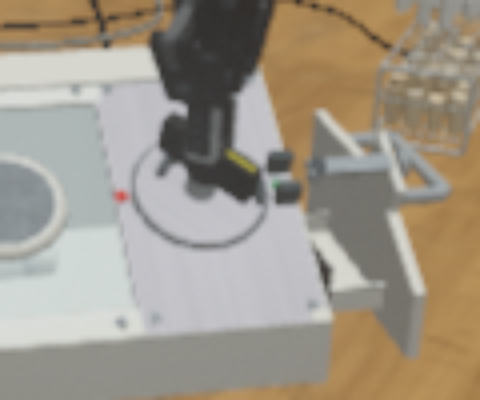

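The wing is turning with the gripper: its yellow end is now at about (240,160) in the crop. As the pinch is wedging on the tilting wing, I'll loosen it to a fork while turning on.

```bash
python3 -m inch '{"offset":[[0,0,0],[0,0,0],[0,0,0],[0,0,0],[0,0,0],[0,0,0],[0,0,0],[0,0,0]],"twist":[0,-4,-9,-14,-19,-24,-29,-34],"grip":[0.2,0.21,0.22,0.23,0.24,0.25,0.26,0.26]}' 
python3 -m inch '{"offset":[[0,0,0],[0,0,0],[0,0,0],[0,0,0]],"twist":[-4,-8,-8,-8],"grip":[0.26,0.26,0.26,0.26]}' 
python3 - <<'E'
from h import *
s=ctrl.read_state(); print(s['moment'],s['joint_positions'][5])
a=cam('scene')[0]; b=cam('side')[0]
save(np.hstack([cv2.resize(a[135:235,260:350],None,fx=4,fy=4),cv2.resize(b[165:265,240:340],None,fx=4,fy=4)]),'s3.png')
E
```

```text
time_s: 4.75
ee_pos: [0.5924, -0.0667, 0.1519]
tcp_rot: [-0.849, 3.02, 0.005]
wrist_force: [0.6, 7.2, 4.7]
grip_width: 0.0225
grip_force: 7.5
time_s: 5.08
ee_pos: [0.5921, -0.0665, 0.1519]
tcp_rot: [-1.052, 2.956, 0.005]
wrist_force: [-0.9, 7.4, 5.5]
grip_width: 0.0222
grip_force: 5.6
[ 1.48308699  0.02215675 -0.09735562] -0.7983255228911205
```

View pics/s3.png

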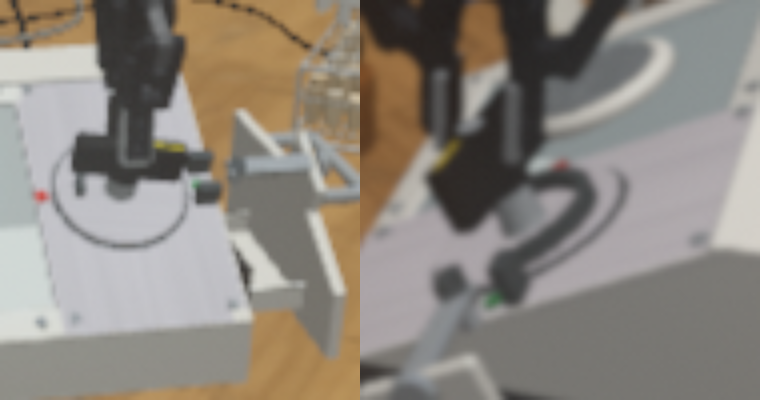

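The wing now points along the bolt direction (yellow line at (168,145), beside the bolt guides). I'll open, rise and check the angle numerically with the wrist camera, then measure the bar.

```bash
python3 -m inch '{"offset":[[0,0,0],[0,0,0],[0,0,0],[0,0,-0.03],[0,0,-0.06],[0,0,-0.09],[0,0,-0.1],[0,0,-0.1]],"twist":[0,0,0,0,0,0,0,0],"grip":[0.3,0.45,0.6,0.6,0.6,0.6,0.6,0.6]}' 
cat > look.py <<'E'
from h import *
import sys
im,d,m,P=cam('wrist'); p=pts(d,m,P); np.savez('pics/w2.npz',im=im,d=d,P=P)
C=np.array([.60370253,-.0845127,.10572747]); T=C+.053*N
hsv=cv2.cvtColor(im,cv2.COLOR_RGB2HSV); H=hsv[...,0]
v,u=np.nonzero((H>22)&(H<35)&(hsv[...,1]>130)&(d>0)&(np.linalg.norm(p-T,axis=2)<.06))
Y=np.array([ray(m,P,a,b,T,N) for a,b in zip(u,v)]); y=Y.mean(0); w=np.linalg.svd(Y-y)[2][0]; w*=np.sign(w@(y-T))
print(len(u),'angle',angle(y-T),'line',angle(w))
q=p[d>0]; V=(q-C)@ey; U=(q-C)@ex
K=(V<-.06)&(V>-.25)&(abs(U)<.2)&(q[:,2]>.08)&(q[:,2]<.1)
if K.any():
    vm=np.percentile(V[K],2); b=K&(V<vm+.012); print('bar n',b.sum(),'outer v',vm,'u',np.percentile(U[b],[2,98]),'z',q[b][:,2].max(), b.sum() and q[b].mean(0))
s=ctrl.read_state(); t=s['ee_pos']; print('tcp',t,'rel C: v',(t-C)@ey,'u',(t-C)@ex)
E
python3 look.py
```

```text
time_s: 5.85
ee_pos: [0.593, -0.0693, 0.2535]
tcp_rot: [-1.05, 2.955, -0.006]
wrist_force: [-0.3, 0.6, 0.2]
grip_width: 0.0515
grip_force: 0.0
212 angle 7.023062509803045 line 10.72899531730741
bar n 981 outer v -0.13679649050270556 u [-0.02127269  0.13394891] z 0.09999739448435974 [ 0.55580276 -0.23109091  0.09754452]
tcp [ 0.59193483 -0.06905145  0.25117078] rel C: v 0.00044925964782407154 u -0.01942491045983788
```

The angle is 7–11°, inside the limit but close to the 0.2 rad the pin can pass. I'll go back down and nudge it closer to the stop.

```bash
python3 -m inch '{"offset":[[0,0,0.03],[0,0,0.06],[0,0,0.09],[0,0,0.102],[0,0,0.102],[0,0,0.102],[0,0,0.102],[0,0,0.102]],"twist":[0,0,0,0,0,0,0,0],"grip":[0.6,0.6,0.6,0.6,0.45,0.35,0.26,0.25]}' 
python3 -m inch '{"offset":[[0,0,0],[0,0,0],[0,0,0],[0,0,0],[0,0,0],[0,0,0]],"twist":[-4,-8,-12,-15,-15,-15],"grip":[0.25,0.25,0.25,0.25,0.25,0.25]}' 
python3 -m inch '{"offset":[[0,0,0],[0,0,0],[0,0,0],[0,0,-0.03],[0,0,-0.06],[0,0,-0.09],[0,0,-0.102],[0,0,-0.102]],"twist":[0,0,0,0,0,0,0,0],"grip":[0.3,0.45,0.6,0.6,0.6,0.4,0.2,0]}' 
python3 look.py
```

```text
time_s: 6.57
ee_pos: [0.59, -0.0686, 0.1483]
tcp_rot: [1.051, -2.958, -0.0]
wrist_force: [-3.2, -0.4, -4.6]
grip_width: 0.0219
grip_force: 11.1
time_s: 7.07
ee_pos: [0.591, -0.0676, 0.1493]
tcp_rot: [-1.426, 2.798, 0.002]
wrist_force: [-3.2, 4.3, -0.2]
grip_width: 0.0218
grip_force: 37.8
time_s: 7.73
ee_pos: [0.5943, -0.0691, 0.2551]
tcp_rot: [-1.426, 2.79, -0.01]
wrist_force: [0.7, -0.0, 0.4]
grip_width: 0.0155
grip_force: 0.0
208 angle -5.72268300260037 line -1.3956014366577196
bar n 535 outer v -0.12625579386859406 u [-0.02478246  0.06478021] z 0.0999903079520214 [ 0.5247635  -0.18316299  0.09104366]
tcp [ 0.59311867 -0.06895678  0.25260793] rel C: v 0.0014335205659501103 u -0.018760321567741534
```

The cam is now at about 0. Next: align the shut fingers (twist +15) and go outside the bar pull, at cage-frame v −0.23, u 0.048 from the cam axis.

```bash
python3 -m inch '{"offset":[[0,0,0],[0,0,0],[0,0,0]],"twist":[6,12,15.5],"grip":[0,0,0]}' 
python3 -m inch '{"offset":[[0.04,-0.012,0],[0.08,-0.024,0],[0.12,-0.036,0],[0.16,-0.048,0],[0.195,-0.06,0],[0.225,-0.067,0],[0.231,-0.067,0],[0.231,-0.067,0]],"twist":[0,0,0,0,0,0,0,0],"grip":[0,0,0,0,0,0,0,0]}' 
python3 - <<'E'
from h import *
C=np.array([.60370253,-.0845127,.10572747]); s=ctrl.read_state(); t=s['ee_pos']; print('tcp',t,'v',(t-C)@ey,'u',(t-C)@ex)
for n in ('wrist','side'):
    im,d,m,P=cam(n); p=pts(d,m,P)
    q=p[d>0]; V=(q-C)@ey; U=(q-C)@ex
    k=(V<-.1)&(V>-.26)&(U>-.03)&(U<.13)&(q[:,2]>.078)&(q[:,2]<.097)
    vm=np.percentile(V[k],3); b=k&(V<vm+.011); print(n,'bar',b.sum(),'outer',vm,'u',np.percentile(U[b],[2,98]),'z',np.percentile(q[b][:,2],[5,95]))
E
```

```text
time_s: 8.03
ee_pos: [0.5906, -0.0686, 0.2485]
tcp_rot: [1.032, -2.965, -0.001]
wrist_force: [-0.6, -0.5, 0.1]
grip_width: 0.0001
grip_force: 0.0
time_s: 8.7
ee_pos: [0.4506, -0.2661, 0.2489]
tcp_rot: [1.033, -2.965, -0.003]
wrist_force: [0.8, 0.0, 0.0]
grip_width: 0.0005
grip_force: 0.0
tcp [ 0.45055483 -0.26613225  0.24887941] v -0.23299679247539748 u 0.04639367190528499
wrist bar 1132 outer -0.17788586294723466 u [0.0014558  0.10372675] z [0.08722799 0.09344346]
side bar 650 outer -0.17854963815979932 u [0.00195702 0.10411667] z [0.08584294 0.09385553]
```

```bash
python3 -m inch '{"offset":[[0,-0.005,0.04],[0,-0.005,0.08],[0,-0.005,0.115],[0,-0.005,0.145],[0,-0.005,0.16],[0,-0.005,0.16]],"twist":[0,0,0,0,0,0],"grip":[0,0,0,0,0,0]}' 
python3 -m inch '{"offset":[[-0.012,0,0],[-0.024,0,0],[-0.034,0,0],[-0.044,0,0],[-0.053,0,0],[-0.062,0,0],[-0.071,0,0],[-0.08,0,0]],"twist":[0,0,0,0,0,0,0,0],"grip":[0,0,0,0,0,0,0,0]}' 
python3 -m inch '{"offset":[[-0.005,0,0],[-0.01,0,0],[-0.01,0,0]],"twist":[0,0,0],"grip":[0,0,0]}' 
```

```text
time_s: 9.3
ee_pos: [0.4537, -0.2656, 0.0859]
tcp_rot: [1.042, -2.958, -0.011]
wrist_force: [0.3, 0.0, -0.0]
grip_width: -0.0
grip_force: 0.0
time_s: 9.97
ee_pos: [0.5188, -0.2187, 0.0907]
tcp_rot: [1.039, -2.965, 0.001]
wrist_force: [-1.5, -2.9, 1.9]
grip_width: 0.0001
grip_force: 1.8
time_s: 10.22
ee_pos: [0.5269, -0.2118, 0.0902]
tcp_rot: [-1.04, 2.963, 0.002]
wrist_force: [0.3, 0.5, 0.6]
grip_width: -0.0002
grip_force: 0.0
```

```bash
python3 -m inch '{"offset":[[-0.004,0,0],[-0.008,0,0],[-0.012,0,0]],"twist":[0,0,0],"grip":[0,0,0]}' 
python3 - <<'E'
from h import *
C=np.array([.60370253,-.0845127,.10572747]); s=ctrl.read_state(); t=s['ee_pos']; print('v',(t-C)@ey,'u',(t-C)@ex)
a=cam('scene')[0]; b=cam('side')[0]
save(np.hstack([cv2.resize(a[135:235,260:350],None,fx=4,fy=4),cv2.resize(b[165:265,230:330],None,fx=4,fy=4)]),'s4.png')
E
```

```text
time_s: 10.47
ee_pos: [0.5313, -0.208, 0.09]
tcp_rot: [1.032, -2.956, 0.006]
wrist_force: [-13.3, -12.6, 8.4]
grip_width: -0.0003
grip_force: 9.1
v -0.13363400711600867 u 0.051269891581277476
```

View pics/s4.png

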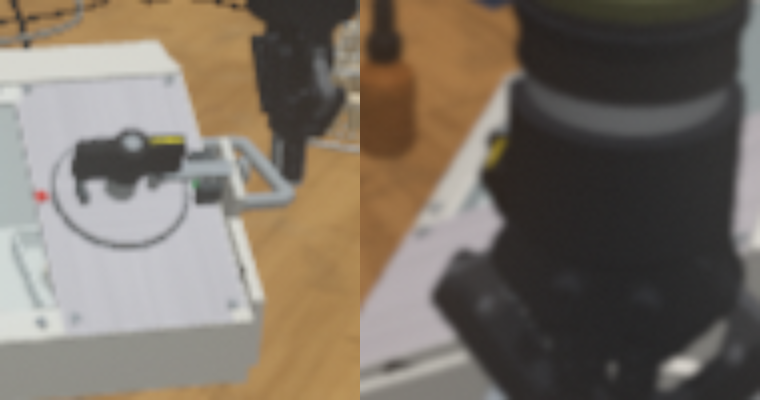

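The drawer plate looks flush with the cage side, with the bolt end inside the ring at (155,180) and an 18 N push on the gasket. I'll hold briefly, retreat and measure the bar to confirm.

```bash
python3 -m inch '{"offset":[[0,0,0],[0,0,0],[0,0,0],[0.01,0,0],[0.03,0,0],[0.05,0,0],[0.05,0,-0.03],[0.05,0,-0.07]],"twist":[0,0,0,0,0,0,0,0],"grip":[0,0,0,0,0,0,0,0]}' 
python3 -m inch '{"offset":[[0,0,-0.04],[0,0,-0.08],[0,0,-0.095],[0,0,-0.095]],"twist":[0,0,0,0],"grip":[0.2,0.4,0.6,0.6]}'
python3 - <<'E'
from h import *
C=np.array([.60370253,-.0845127,.10572747]); s=ctrl.read_state(); t=s['ee_pos']; print('tcp',t,'v',(t-C)@ey,'u',(t-C)@ex)
for n in ('wrist','side'):
    im,d,m,P=cam(n); p=pts(d,m,P)
    q=p[d>0]; V=(q-C)@ey; U=(q-C)@ex
    k=(V<-.06)&(V>-.26)&(U>-.03)&(U<.13)&(q[:,2]>.078)&(q[:,2]<.097)
    vm=np.percentile(V[k],3); b=k&(V<vm+.011); print(n,'bar',b.sum(),'outer',vm,'u',np.percentile(U[b],[2,98]),'z',np.percentile(q[b][:,2],[5,95]))
E
```

```text
time_s: 11.23
ee_pos: [0.4923, -0.235, 0.1571]
tcp_rot: [1.035, -2.96, -0.013]
wrist_force: [1.0, -0.4, 0.6]
grip_width: -0.0003
grip_force: 0.0
time_s: 11.57
ee_pos: [0.4992, -0.2373, 0.2604]
tcp_rot: [-1.036, 2.957, -0.009]
wrist_force: [0.6, -0.7, 0.8]
grip_width: 0.0479
grip_force: 0.0
tcp [ 0.49921778 -0.23730482  0.26039263] v -0.17698085563129354 u 0.05422426419972694
wrist bar 1180 outer -0.12707184368886745 u [0.00145564 0.10227649] z [0.08774157 0.09344704]
side bar 563 outer -0.12772325249663083 u [0.00201763 0.10273442] z [0.08525315 0.09361761]
```

```bash
python3 -m inch '{"offset":[[-0.035,0.015,0],[-0.07,0.03,0],[-0.105,0.045,0],[-0.14,0.06,0],[-0.165,0.07,0.005],[-0.177,0.0755,0.01],[-0.177,0.0755,0.01],[-0.177,0.0755,0.01]],"twist":[0,0,0,0,0,0,0,0],"grip":[0.6,0.6,0.6,0.6,0.6,0.6,0.6,0.6]}' 
python3 look.py; python3 - <<'E'
from h import *
z=np.load('pics/w2.npz'); save(cv2.resize(z['im'][60:300,120:400],None,fx=2.4,fy=2.4),'w2.png')
E
```

```text
time_s: 12.33
ee_pos: [0.5861, -0.0666, 0.2431]
tcp_rot: [1.04, -2.96, -0.003]
wrist_force: [-0.9, 0.0, -0.1]
grip_width: 0.0512
grip_force: 0.0
232 angle -3.566537197466323 line -1.0081611616497985
bar n 2153 outer v -0.1262565424951975 u [-2.09168675e-05  1.01094117e-01] z 0.09543623732830925 [ 0.54083442 -0.19949099  0.09180364]
tcp [ 0.58615737 -0.06742949  0.24380157] rel C: v -0.0030540382401715066 u -0.024296944723906096
```

View pics/w2.png

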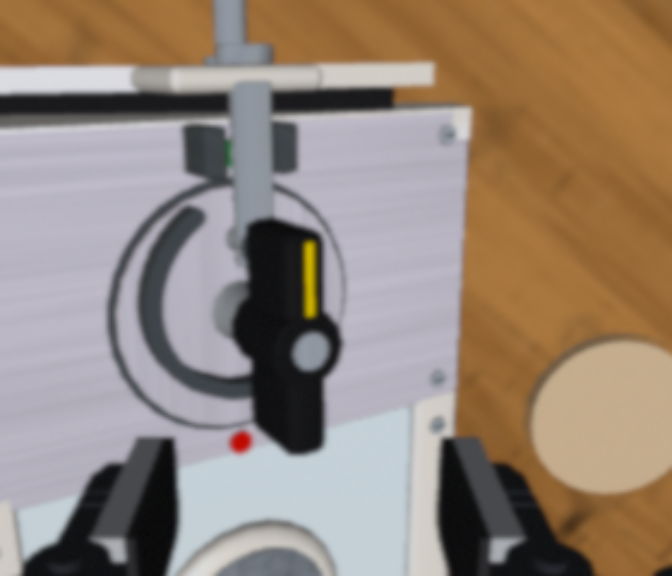

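The pin sits inside the hook, about 25 mm from the hub (crop, (240,240)). I'll descend as a fork again and turn clockwise.

```bash
python3 -m inch '{"offset":[[-0.003,-0.003,0.03],[-0.003,-0.003,0.06],[-0.003,-0.003,0.085],[-0.003,-0.003,0.094],[-0.003,-0.003,0.094],[-0.003,-0.003,0.094],[-0.003,-0.003,0.094],[-0.003,-0.003,0.094]],"twist":[0,0,0,0,0,0,0,0],"grip":[0.6,0.6,0.6,0.6,0.45,0.35,0.27,0.26]}' 
python3 -m inch '{"offset":[[0,0,0],[0,0,0],[0,0,0],[0,0,0],[0,0,0],[0,0,0],[0,0,0],[0,0,0]],"twist":[6,12,18,24,30,36,42,48],"grip":[0.26,0.26,0.26,0.25,0.24,0.23,0.22,0.21]}' 
python3 -m inch '{"offset":[[0,0,0],[0,0,0],[0,0,0],[0,0,0],[0,0,0],[0,0,0],[0,0,0],[0,0,0]],"twist":[6,12,18,24,30,36,42,48],"grip":[0.2,0.19,0.18,0.17,0.17,0.17,0.17,0.18]}' 
python3 -c "
from h import *
print(ctrl.read_state()['moment'])
for n in('scene','side'):
    im,d,m,P=cam(n); p=pts(d,m,P); print(yellow(im,p,d))
    "
```

```text
time_s: 13.05
ee_pos: [0.5918, -0.0675, 0.1529]
tcp_rot: [-1.038, 2.964, 0.0]
wrist_force: [-1.5, 1.8, -0.4]
grip_width: 0.0225
grip_force: 0.9
time_s: 13.72
ee_pos: [0.5906, -0.0655, 0.1538]
tcp_rot: [-0.261, -3.13, -0.006]
wrist_force: [-6.1, 5.7, 6.6]
grip_width: 0.0184
grip_force: 11.1
time_s: 14.38
ee_pos: [0.5916, -0.067, 0.153]
tcp_rot: [1.513, 2.752, 0.001]
wrist_force: [-2.8, 0.7, 1.4]
grip_width: 0.0152
grip_force: 12.0
[0.06166693 0.48999578 0.3576423 ]
(np.int64(9), array([ 0.57425376, -0.04904502,  0.13625447]))
(np.int64(0), None)
```

```bash
python3 -m inch '{"offset":[[0,0,0],[0,0,0],[0,0,0],[0,0,0],[0,0,0],[0,0,0],[0,0,0],[0,0,0]],"twist":[6,12,18,24,30,36,42,48],"grip":[0.18,0.18,0.19,0.2,0.21,0.22,0.23,0.24]}' 
python3 -m inch '{"offset":[[0,0,0],[0,0,0],[0,0,0],[0,0,0],[0,0,0],[0,0,0],[0,0,0],[0,0,0]],"twist":[6,12,18,24,30,36,42,45],"grip":[0.25,0.25,0.25,0.25,0.25,0.25,0.25,0.25]}' 
python3 -m inch '{"offset":[[0,0,0],[0,0,0],[0,0,0],[0,0,0]],"twist":[4,7,7,7],"grip":[0.25,0.25,0.25,0.25]}' 
python3 -c "
from h import *
print(ctrl.read_state()['moment'])
for n in('scene','side'):
    im,d,m,P=cam(n); p=pts(d,m,P); print(yellow(im,p,d))
    "
```

```text
time_s: 15.15
ee_pos: [0.5914, -0.0667, 0.1529]
tcp_rot: [-2.498, -1.904, -0.002]
wrist_force: [-4.7, 2.4, 4.9]
grip_width: 0.0209
grip_force: 21.5
time_s: 15.82
ee_pos: [0.5904, -0.0668, 0.1539]
tcp_rot: [-3.036, -0.804, 0.0]
wrist_force: [-8.7, 1.1, 12.1]
grip_width: 0.0214
grip_force: 20.8
time_s: 16.15
ee_pos: [0.5902, -0.0666, 0.1541]
tcp_rot: [-3.078, -0.623, 0.001]
wrist_force: [-8.5, 3.1, 14.3]
grip_width: 0.0216
grip_force: 16.4
[0.76306191 1.7951809  0.42569503]
(np.int64(4), array([ 0.59920499, -0.05357073,  0.1465807 ]))
(np.int64(3), array([ 0.60140691, -0.05316589,  0.14835003]))
```

```bash
python3 -m inch '{"offset":[[0,0,0],[0,0,0],[0,0,0],[0,0,-0.03],[0,0,-0.06],[0,0,-0.09],[0,0,-0.1],[0,0,-0.1]],"twist":[0,0,0,0,0,0,0,0],"grip":[0.3,0.45,0.6,0.6,0.6,0.6,0.6,0.6]}' 
python3 look.py; python3 - <<'E'
from h import *
C=np.array([.60370253,-.0845127,.10572747])
im,d,m,P=cam('side'); p=pts(d,m,P)
q=p[d>0]; V=(q-C)@ey; U=(q-C)@ex
k=(V<-.06)&(V>-.26)&(U>-.03)&(U<.13)&(q[:,2]>.078)&(q[:,2]<.097)
vm=np.percentile(V[k],3); b=k&(V<vm+.011); print('bar',b.sum(),'outer',vm)
E
```

```text
time_s: 16.92
ee_pos: [0.5944, -0.068, 0.2549]
tcp_rot: [3.077, 0.617, 0.012]
wrist_force: [0.2, 0.7, 0.2]
grip_width: 0.0516
grip_force: 0.0
200 angle -176.9337065130302 line 179.4749052799614
bar n 699 outer v -0.11955338538994333 u [-0.00116887  0.10130726] z 0.09479023001790904 [ 0.55766235 -0.2086579   0.09143717]
tcp [ 0.59316731 -0.06778499  0.25248706] rel C: v 0.0022025879102513324 u -0.01964576071118157
bar 564 outer -0.12254835917868441
```

The cam reads about 180° and the bar has moved a further 5–7 mm in, so the drawer is drawn tight. The gripper is clear of everything, so I'll hand in.

```bash
python3 -c "
from cell import ctrl
print(ctrl.read_state()['joint_vel'].round(3) if hasattr(ctrl.read_state()['joint_vel'],'round') else ''); print(ctrl.job_done())"
```

```text
[ 0.001  0.019 -0.043  0.     0.002  0.001]
the job is handed in; nothing more can be done
None
```

I turned the cam lock back to the bolt, pushed the drawer home, turned the cam to its locked stop (last measured at about 180°, drawer drawn in a further 5–7 mm) and handed the job in at about 17 s; no verdict came back, and I did not re-measure the bottles, timer or dish.

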